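# Trip the ratchet pawl and take the interface bar out of the bench clamp

### The arm

A 6-joint arm with a two-finger parallel gripper is mounted at the origin on a cart in front of the work surface, level with it; the furniture and walls round the work are solid. World frame = base frame: x ahead of the robot, y to its left, z up, the work surface at z = 0. Lengths are in mm, angles in rad, forces in N, time in s.
With the tool pointing down it reaches from about 275 to 725 mm from the base axis. Payload 5.6 kg.
Tool frame: the origin (TCP) lies on the centre line of the jaws, within the pads' length; the fingertips stand 25 mm ahead of it and the grasp point (between the pads) lies 6 mm ahead of it (ctrl.tips_ahead is the distance from the TCP to the fingertips, in mm); z points along the fingers, x is the direction in which the jaws open and shut, and the axes are right-handed (so a half turn about z gives the same grasp; the last joint's range is limited). The gripper opens to 85 mm and grips with 20 to 120 N. Pads are 22 mm wide; open, the fingers measure 114 mm over their backs; the gripper's body (76 mm by 85 mm) begins 54 mm behind the grasp point. The pads swing forward as they close: fully open they stand 13 mm farther back than shut.
Start: joints at [1.423, 0.255, 0.108, 0, -1.424, -0.285], TCP at [230.651, 499.293, 256.283] pointing down, gripper open.
Joint ranges: [-2.95, 2.95], [-1.21, 1.97], [-1.09, 1.5], [-2.87, 1.71], [-2.94, -0.07], [-3.05, 3.05]. Speed limits (rad/s): [2.57, 2.57, 3.14, 3.14, 3.14, 3.14].

### API

Orientations are given as [roll, pitch, yaw] about the fixed x, y, z axes, in that order (R = Rz(yaw) Ry(pitch) Rx(roll)).
In Python, from station import status, viewer, ctrl gives the robot as it stands.
- The arm moves only by the tool carry_out, never from a script. Its argument "commands" is one flat list of numbers, 6 for each row, row after row: the shift along the tool's x, y, z in cm, then the turn, a rotation vector about the tool's x, y, z in rad. A call has 1 to 8 rows; each row shifts and turns the commanded pose from where the row before left it, along the tool's axes as they then stand; what a row does not reach is not made up. A row lasts 1/10 s, in which the tool goes at most 50 mm and 8.59 degrees, less where a joint would pass 70% of its speed; a pose out of reach is approached as far as the arm can. A call with a gripper value outside its range is refused whole. "hand" is the closure, from 0 (fully open) to 1 (shut), set as the call begins (left out, the last holds). The fingers move at their own pace and stop on an object; "force" is the grip in N (left out, the last holds). Time passes only in rows, so rows that do not move let the fingers close. It gives the time, the measured TCP pose, the force and the opening at its end, in the units of the state.
- status.state(): the state, without advancing time (a new reading comes with each control period).
- viewer.snapshot(name): name is "side" or "top"; returns (picture, depth): 420x560x3 uint8, red, green, blue; 420x560 float32, mm along the optical axis (not along the pixel's ray), 0 where there is no reading.
- viewer.camera_params(name): a dict with "K" (3x3 intrinsics, pixels), "k1" (the pictures are not rectified: a ray, as slopes to the right and down, at radius r is drawn at 1 + k1 r^2 times it, then the intrinsics apply), "world_from_camera" (4x4, takes a point from camera to world coordinates). Camera axes: x right, y down, z forward; pixel columns grow to the right and rows downward; lengths in mm; the calibration is good to about 2 mm. A picture is of the moment at which its call begins. camera_params takes no time and is no camera call.
- ctrl.job_done(): hands the job in, once; it reports no verdict.
The state is a dict: "time_s": time; "joints": joint angles; "dq": joint speeds; "tau": joint torques, N m; "position": TCP position; "tcp_rot": TCP orientation; "ft_force": force on the tool from outside, world axes, zero at the start; "ft_torque": the same for the moment, N m; "gripper_width": opening from 0.0 (shut) to 1.0 (fully open).
Only numpy, scipy, OpenCV 4.12 (cv2) and the standard library are available. Lean on these libraries where they do the work, as an engineer would, in place of code of your own. Each camera call takes 0.05 s, during which the arm holds its last target.

### The job

The white interface bar is held in the blue ratchet clamp. Press the red ball knob on the tail of the sprung pawl down, firmly enough to lift the pawl off the ratchet wheel but gently enough not to bend it, and hold it there until the jaw has run fully back; then let go, take the bar out and lay it flat, right way up, in the grey tray. Do not pull the bar out while it is clamped, and leave the flux bottle, solder reel and loupe alone.

Things in the scene. Friction and masses are not known exactly. Their poses are not given: they have to be found in the camera images.
- clamp: blue ratchet bench clamp, bolted down, base plate 124 x 160 x 10 mm. Origin: underside, right below the clamped bar's centre; z up. The bar lies along the clamp's x; only its x -42 to -8 mm part is between the jaws: fixed jaw y +13 to +33, moving jaw y -13 to -35 mm, opening toward -y, both 42 mm high. Rack, wheel and pawl are at x -31 to -62, y -17 to -114 mm, up to z 71 mm
- wheel_axis (a point): fixed point, centre of the upright steel ratchet wheel (48 mm across, 16 saw teeth, axis along the clamp's x) at the clamp's front side, at clamp x -52, y -42, z 42 mm. The sprung pawl lies over it: nose in the teeth on top of the wheel, pivot 29 mm to its -y side, tail with the red ball knob 61 mm to its -y side
- knob_axis (a point): fixed point (clamp x -52, y -103, z 52 mm) on the upright axis of the pawl's red ball knob, 18 mm across, pressed from above. The knob's stud is screwed up or down by users: the ball's top is anywhere from this point to 18 mm above it and is NOT measured; feel for it
- pawl_pivot (a point): fixed point, pivot of the sprung pawl, 32 mm from the knob. Force on the knob's top: starts at 2.5 to 5 N (friction), then 1.1 to 1.6 N more per mm; after 5.5 mm (8 to 10.5 N) the pawl is clear of the teeth; 12 N is ample. It bends above 15 N: never push harder on any part of the clamp. Let go early and the pawl drops into the next tooth and stops the jaw; it may be pressed again
- bar_seat (a point): fixed point on the clamp, centre of the seat the bar lies on, 28 mm above the clamp's underside; axes as the clamp. From clamp x -5 to +40 mm the bar is free on both sides, with 18 mm of air under it: grasp it there across its width, best about 14 mm toward +x of this point
- jaw (a joint): how far the moving jaw has backed off, m: 0 clamped, 0.012 fully back at its stop. A spring drives it and a damper slows it: about 4 s for the whole way while the pawl is held off the wheel
- bar: white interface bar, 26 x 113 x 18 mm (its long axis is its own y, across = x), about 55 g. Origin: centre of its underside
- tray: grey open tray, 150 x 100 x 22 mm outside, long along its x, walls and floor 4 mm, fixed. Origin: centre of its underside. Round the work stand fixed things to keep clear of: a blue-white oscilloscope 0.30 m high behind (world x above 0.59 m), instruments on the right up to 0.2 m high (y below -0.37 m), a grey drawer unit 0.19 m high on the left (y above 0.10 m)
- tray_in (a point): centre of the tray's inner floor, 4 mm above its underside; axes as the tray
- flux: small brown flux bottle with a black cap, 32 mm across, 58 mm high, standing; origin: centre of its underside
- reel: reel of solder with blue flanges, 61 mm across, 38 mm high; origin: centre of its underside
- loupe: black loupe, 37 mm across, 30 mm high; origin: centre of its underside

How it is judged:
By the outcome, as a careful person would: the job done as asked, in the order asked, and still so for the second after the job is handed in, with the robot touching nothing.
It also fails if it takes over 67 s, if anything falls off the work surface, if the arm or the gripper's body presses on something with over 40 N, if the wrist force passes 120 N, or if a joint passes its speed limit or range.

## Working session

There is one attempt and no reset: what is moved stays moved. The work goes in short steps, Python scripts to look and compute and a tool call to move; the robot and the scene stay as the last step left them, time stands still between calls to the robot, and variables do not carry over. Pictures are saved under pics/ and viewed, and the job is handed in when it is done.

Besides the shell and the picture viewer there is one more tool, called after ">>>" as name(argument=value, ...), one argument or row to a line, values as JSON. carry_out: Moves the arm, as the interface text tells. Its arguments: {"type":"object","properties":{"commands":{"type":"array"},"hand":{"type":"number"},"force":{"type":"number"}},"required":["commands"]}

```bash
ls; mkdir -p pics
python3 - <<'E'
from station import status, viewer, ctrl
import cv2,numpy as np
print(status.state(), ctrl.tips_ahead)
for n in("side","top"):
    p,d=viewer.snapshot(n); cv2.imwrite(f"pics/{n}0.png",cv2.cvtColor(p,cv2.COLOR_RGB2BGR)); np.savez(f"{n}0.npz",p=p,d=d)
    print(n,viewer.camera_params(n))
E
```

```text
pics
{'time_s': 0.0, 'joints': array([ 1.42261519e+00,  2.55711984e-01,  1.06960154e-01, -4.70136788e-04,
       -1.42389405e+00, -2.84595002e-01]), 'dq': array([-4.55769277e-05, -2.00686411e-03,  5.28071822e-04, -1.79815269e-03,
       -7.40938599e-04,  9.79350394e-04]), 'tau': array([ 1.77863562e-04, -3.86633098e+01,  2.37933683e+01,  5.36511138e+00,
       -6.16771300e-03,  1.30218023e-06]), 'position': array([230.42421953, 498.89006059, 255.3973531 ]), 'tcp_rot': array([-3.14151959e+00, -1.90571706e-03, -2.00364178e+00]), 'ft_force': array([0.45616023, 1.22204671, 0.48277375]), 'ft_torque': array([-0.01740876,  0.00882385,  0.00209411]), 'gripper_width': 1.000123562186121} 25.0
side {'K': array([[429.18150561,   0.        , 286.21889519],
       [  0.        , 429.18150561, 208.61000234],
       [  0.        ,   0.        ,   1.        ]]), 'k1': -0.11841653296346423, 'world_from_camera': array([[-9.92026728e-01, -8.70516749e-02,  9.11316408e-02,
         4.31178231e+02],
       [-1.26009087e-01,  6.72713811e-01, -7.29093848e-01,
         5.41518392e+02],
       [ 2.16332725e-03, -7.34763999e-01, -6.78319383e-01,
         6.82107448e+02],
       [ 0.00000000e+00,  0.00000000e+00,  0.00000000e+00,
         1.00000000e+00]])}
top {'K': array([[486.25663752,   0.        , 272.17614728],
       [  0.        , 486.25663752, 215.53040391],
       [  0.        ,   0.        ,   1.        ]]), 'k1': -0.013974321480160843, 'world_from_camera': array([[-5.88155238e-03, -9.81586547e-01,  1.90927363e-01,
         2.95172381e+02],
       [-9.99979586e-01,  5.29655599e-03, -3.57415613e-03,
        -1.17855805e+02],
       [ 2.49708610e-03, -1.90944487e-01, -9.81597661e-01,
         1.12884529e+03],
       [ 0.00000000e+00,  0.00000000e+00,  0.00000000e+00,
         1.00000000e+00]])}
```

View pics/side0.png

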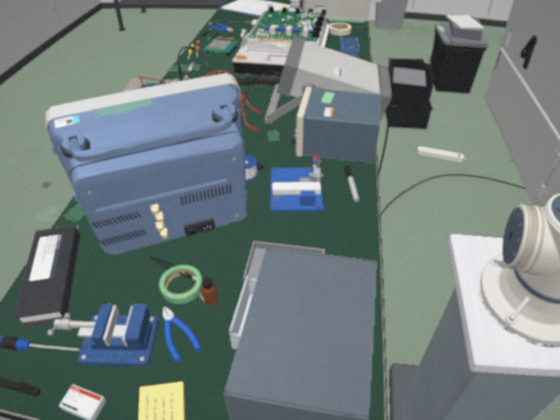

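View pics/top0.png

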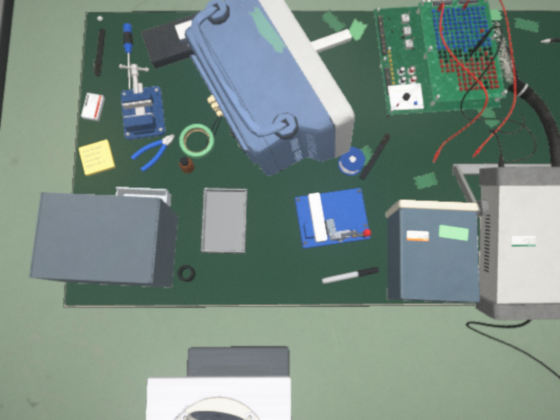

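```bash
cat > h.py <<'E'
import numpy as np,cv2
from station import viewer
def ray(n,u,v):
    c=viewer.camera_params(n);K=c["K"]
    x=(np.atleast_1d(u)-K[0,2])/K[0,0];y=(np.atleast_1d(v)-K[1,2])/K[1,1]
    D=np.array([c["k1"],0,0,0,0],float)
    p=cv2.undistortPoints(np.stack([np.atleast_1d(u),np.atleast_1d(v)],-1).astype(float)[:,None],K,D)[:,0]
    T=c["world_from_camera"]
    return T[:3,3],np.c_[p,np.ones(len(p))]@T[:3,:3].T
def plane(n,u,v,z):
    o,d=ray(n,u,v); return o+d*((z-o[2])/d[:,2])[:,None]
def dep(n,u,v,dd):
    o,d=ray(n,u,v); return o+d*np.atleast_1d(dd)[:,None]
def crop(src,x0,y0,x1,y1,s,out):
    p=cv2.imread(src)[y0:y1,x0:x1]; cv2.imwrite(out,cv2.resize(p,None,fx=s,fy=s,interpolation=cv2.INTER_CUBIC))
E
python3 - <<'E'
from h import *
crop("pics/top0.png",280,175,390,290,5,"pics/c1.png")
crop("pics/side0.png",240,140,370,220,6,"pics/c2.png")
for r in [(203,189),(247,188),(245,252),(202,251)]: print(plane("top",*r,22))
d=np.load("top0.npz")["d"]
for r in [(317,217),(224,220),(368,233),(330,200),(186,272),(352,160),(187,163)]: print(r,dep("top",*r,d[r[1],r[0]]))
E
```

```text
[[574.68028955  39.86900395  22.        ]]
[[576.53736103 -63.24449788  22.        ]]
[[425.88273652 -59.2750794   22.        ]]
[[428.70765312  39.05475471  22.        ]]
(317, 217) [[ 502.04515181 -223.54352699   44.97167186]]
(224, 220) [[503.71965065  -8.64680297   4.77641618]]
(368, 233) [[ 462.50702983 -335.09543521   58.68353805]]
(330, 200) [[ 549.40413588 -258.61340181    9.96552915]]
(186, 272) [[383.06003359  78.85868597  -4.05231815]]
(352, 160) [[ 639.48060008 -309.80233714   35.51259683]]
(187, 163) [[630.01916897  74.38334482  48.80143377]]
```

View pics/c1.png

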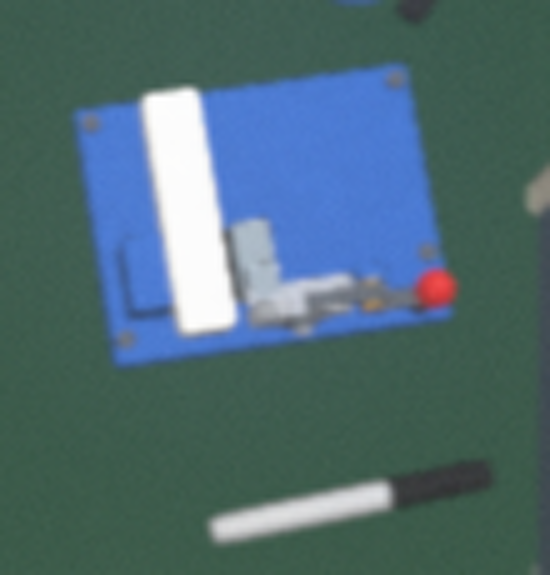

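View pics/c2.png

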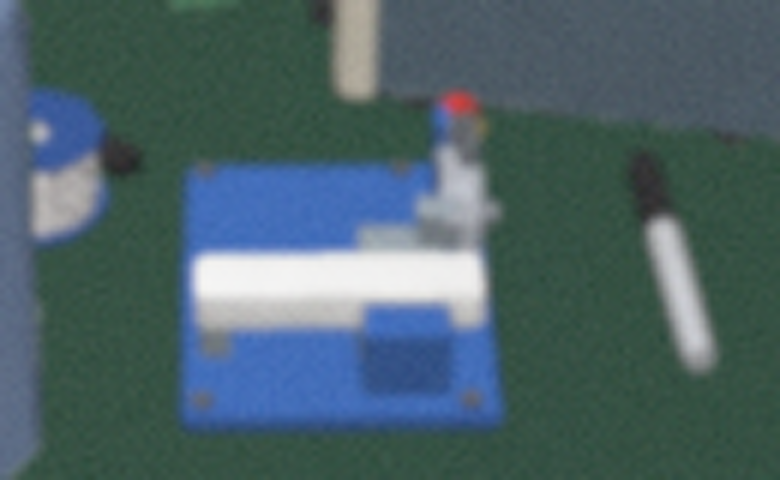

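Run:
```python
from h import *
f=np.load("top0.npz");p=f["p"];d=f["d"]
hsv=cv2.cvtColor(p,cv2.COLOR_RGB2HSV)
def big(m):
    n,l,s,c=cv2.connectedComponentsWithStats(m.astype(np.uint8)); i=1+np.argmax(s[1:,4]); return l==i,c[i],s[i]
roi=np.zeros(d.shape,bool);roi[180:260,285:378]=1
# bar
m,c,s=big(roi&(hsv[...,1]<45)&(hsv[...,2]>190)); 
v,u=np.nonzero(m);P=plane("top",u,v,46)[:,:2].astype(np.float32)
r=cv2.minAreaRect(P);print("bar",s,r,P.mean(0)); print("bar depth z",np.median(dep("top",u,v,d[v,u])[:,2]))
m,c,s=big(roi&(hsv[...,0]<8)&(hsv[...,1]>140));v,u=np.nonzero(m)
print("knob px",c,s,dep("top",u,v,d[v,u]).mean(0),plane("top",*c,52),plane("top",*c,62))
# base: blue
m=roi&(hsv[...,0]>100)&(hsv[...,0]<125)&(hsv[...,1]>120)
v,u=np.nonzero(m);D=dep("top",u,v,d[v,u]);k=abs(D[:,2]-10)<5
P=plane("top",u[k],v[k],10)[:,:2].astype(np.float32);r=cv2.minAreaRect(P);print("base",r,cv2.boxPoints(r))
# instruments: points with y<-340 z>50
V,U=np.mgrid[0:420,0:560];V=V.ravel();U=U.ravel();dd=d.ravel();k=dd>0
D=dep("top",U[k],V[k],dd[k])
for x0 in range(340,560,20):
    q=D[(D[:,0]>x0)&(D[:,0]<x0+20)&(D[:,2]>80)&(D[:,1]<-300)&(D[:,1]>-600)]
    if len(q): print(x0,q[:,1].max(),q[:,2].max())
# tray
roi=np.zeros(d.shape,bool);roi[180:262,193:256]=1
m=roi&(hsv[...,1]<60)&(hsv[...,2]>90); m,c,s=big(m);v,u=np.nonzero(m);D=dep("top",u,v,d[v,u])
P=plane("top",u,v,22)[:,:2].astype(np.float32);print("tray",s,cv2.minAreaRect(P),cv2.boxPoints(cv2.minAreaRect(P)))
```

```text
bar [308 193  19  49 560] ((502.912109375, -223.86514282226562), (111.1121597290039, 26.57386589050293), 8.104145050048828) [ 502.35696 -223.85905]
bar depth z 45.200644254762324
knob px [367.75 231.9 ] [365 230   6   5  20] [ 465.86222074 -335.75635675   53.20389465] [[ 466.05175459 -335.99862599   52.        ]] [[ 464.46490293 -333.97286775   62.        ]]
base ((507.7220458984375, -262.45037841796875), (123.95347595214844, 159.820068359375), 8.035354614257812) [[ 435.18362 -191.98827]
 [ 457.52396 -350.23923]
 [ 580.2605  -332.91248]
 [ 557.92017 -174.66153]]
340 -381.0757810958967 134.92830707592339
360 -381.22670513888227 134.74622811428958
380 -382.8243765776387 134.7450867514093
400 -384.54885438254297 140.39129014531966
420 -385.26394717674845 146.3145587477909
440 -385.9131346138576 150.43633420446338
460 -387.3835776917844 156.91356280824414
480 -388.3808842836037 161.94475789536557
500 -387.36196101897 167.0902769198442
520 -388.6013421344917 173.16306025037784
540 -554.3148312895796 185.44349296065286
tray [ 200  187   48   67 3014] ((501.1402893066406, -9.61703872680664), (106.04668426513672, 155.75440979003906), 88.52042388916016) [[421.91998  -60.611862]
 [577.62244  -64.63354 ]
 [580.3606    41.377785]
 [424.65814   45.39946 ]]
```

>>> carry_out(
  commands=[0,0,0,0,0,0.1424,0,0,0,0,0,0.1424,0,0,0,0,0,0.1424,0,0,0,0,0,0.1424,0,0,0,0,0,0.1424,0,0,0,0,0,0.1424,0,0,0,0,0,0.1424,0,0,0,0,0,0],
  hand=1,
  force=60,
)

```text
time_s: 0.9
position: [230.5, 499.1, 255.8]
tcp_rot: [-3.141, -0.001, -3.002]
ft_force: [-0.5, -0.2, -0.0]
gripper_width: 0.004
```

```bash
cat >> h.py <<'E'
from scipy.spatial.transform import Rotation as Ro
from station import status
np.set_printoptions(precision=3,suppress=True)
def go(t,yaw=None,q=False):
    s=status.state();R=Ro.from_euler("xyz",s["tcp_rot"])
    print("t",s["time_s"],"pos",s["position"],"rot",s["tcp_rot"],"F",s["ft_force"],"w",s["gripper_width"])
    if t is not None: 
        d=R.inv().apply(np.array(t)-s["position"]);print("tool shift cm",d/10)
    if yaw is not None:
        T=Ro.from_euler("xyz",[np.pi,0,yaw]);print("turn",(R.inv()*T).as_rotvec())
c=np.cos(np.radians(8.07));sn=np.sin(np.radians(8.07))
def clamp(x,y,z): return np.array([502.7+c*x-sn*y,-223.9+sn*x+c*y,z])
E
python3 - <<'E'
from h import *
k=clamp(-52,-103,0);print(k)
go(clamp(-52,-98,254),0.1408)
E
```

```text
[ 465.674 -333.18     0.   ]
t 0.9 pos [230.549 499.091 255.814] rot [-3.141 -0.001 -3.002] F [-0.471 -0.236 -0.003] w 0.003679431596951963
tool shift cm [-11.672 -85.193   0.247]
turn [-0.001  0.001  3.141]
```

>>> carry_out(
  commands=[-0.58,-4,0,0,0,0,-0.58,-4,0,0,0,0,-0.58,-4,0,0,0,0,-0.58,-4,0,0,0,0,-0.58,-4,0,0,0,0,-0.58,-4,0,0,0,0,-0.58,-4,0,0,0,0,-0.58,-4,0,0,0,0],
)

```text
time_s: 1.7
position: [321.6, 187.3, 256.3]
tcp_rot: [3.141, 0.0, -2.995]
ft_force: [1.4, -0.5, -0.0]
gripper_width: -0.001
```

>>> carry_out(
  commands=[-0.58,-4,0,0,0,0,-0.58,-4,0,0,0,0,-0.58,-4,0,0,0,0,-0.58,-4,0,0,0,0,-0.58,-4,0,0,0,0,-0.58,-4,0,0,0,0,-0.58,-4,0,0,0,0,-0.58,-4,0,0,0,0],
)

```text
time_s: 2.5
position: [412.6, -123.0, 256.2]
tcp_rot: [3.141, 0.0, -2.996]
ft_force: [1.5, 0.4, 0.4]
gripper_width: 0.001
```

>>> carry_out(
  commands=[-0.58,-4,0,0,0,0,-0.58,-4,0,0,0,0,-0.58,-4,0,0,0,0,-0.58,-4,0,0,0,0,0,0,0,0,0,0,0,0,0,0,0,0],
)

```text
time_s: 3.1
position: [457.8, -277.1, 255.3]
tcp_rot: [3.141, -0.002, -2.999]
ft_force: [0.2, 0.9, -0.6]
gripper_width: -0.003
```

Run:
```python
from h import *
go(clamp(-52,-98,120),-3.0007)
```

```text
t 3.1 pos [ 457.836 -277.057  255.333] rot [ 3.141 -0.002 -2.999] F [ 0.158  0.93  -0.554] w -0.0025839427777705247
tool shift cm [-0.001 -5.18  13.528]
turn [ 0.001 -0.002  0.002]
```

>>> carry_out(
  commands=[0,-2.6,0,0,0,0,0,-2.58,0,0,0,0,0,0,4,0,0,0,0,0,4,0,0,0,0,0,4,0,0,0,0,0,2,0,0,0,0,0,0,0,0,0,0,0,0,0,0,0],
)

```text
time_s: 3.9
position: [465.9, -327.4, 117.5]
tcp_rot: [-3.141, 0.001, -2.998]
ft_force: [0.2, 0.1, -0.6]
gripper_width: -0.003
```

Run:
```python
from h import *
go(clamp(-52,-98,100),-3.0007)
p,d=viewer.snapshot("top"); cv2.imwrite("pics/t1.png",cv2.cvtColor(p,cv2.COLOR_RGB2BGR))
p,d=viewer.snapshot("side"); cv2.imwrite("pics/s1.png",cv2.cvtColor(p,cv2.COLOR_RGB2BGR))
crop("pics/s1.png",240,90,390,220,5,"pics/s1c.png")
```

```text
t 3.9 pos [ 465.875 -327.353  117.485] rot [-3.141  0.001 -2.998] F [ 0.241  0.099 -0.64 ] w -0.0025075970019226624
tool shift cm [ 0.103 -0.072  1.749]
turn [-0.001  0.001  0.003]
```

View pics/s1c.png

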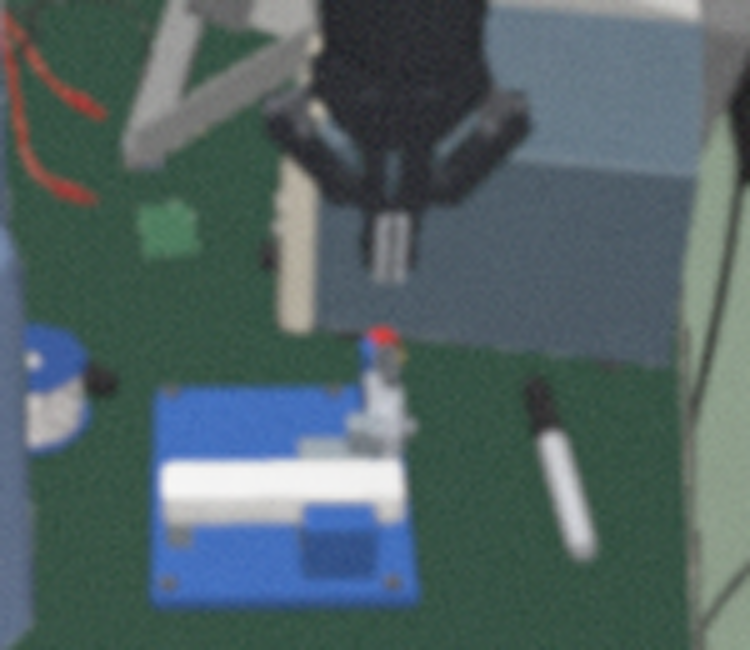

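>>> carry_out(
  commands=[0.1,-0.05,0.6,0,0,0,0,0,0.6,0,0,0,0,0,0.3,0,0,0,0,0,0,0,0,0,0,0,0,0,0,0],
)

```text
time_s: 4.5
position: [464.4, -328.4, 101.2]
tcp_rot: [3.142, -0.0, -3.0]
ft_force: [0.6, 0.5, 0.7]
gripper_width: 0.0
```

>>> carry_out(
  commands=[0,0,0.1,0,0,0,0,0,0.1,0,0,0,0,0,0.1,0,0,0,0,0,0.1,0,0,0,0,0,0,0,0,0],
)

```text
time_s: 5.0
position: [464.4, -328.3, 97.1]
tcp_rot: [3.141, -0.0, -3.0]
ft_force: [0.5, -0.3, 0.3]
gripper_width: -0.003
```

>>> carry_out(
  commands=[0,0,0.1,0,0,0,0,0,0.1,0,0,0,0,0,0.1,0,0,0,0,0,0,0,0,0],
)

```text
time_s: 5.4
position: [464.3, -328.3, 94.1]
tcp_rot: [3.141, -0.0, -3.0]
ft_force: [-0.2, -0.4, 0.3]
gripper_width: -0.001
```

>>> carry_out(
  commands=[0,0,0.1,0,0,0,0,0,0.1,0,0,0,0,0,0,0,0,0],
)

```text
time_s: 5.7
position: [464.3, -328.3, 92.1]
tcp_rot: [3.141, -0.0, -3.0]
ft_force: [1.0, 0.3, 0.9]
gripper_width: 0.002
```

>>> carry_out(
  commands=[0,0,0.1,0,0,0,0,0,0.1,0,0,0,0,0,0,0,0,0],
)

```text
time_s: 6.0
position: [464.3, -328.3, 90.1]
tcp_rot: [3.141, -0.0, -3.0]
ft_force: [-0.5, -0.1, 0.2]
gripper_width: 0.004
```

>>> carry_out(
  commands=[0,0,0.1,0,0,0,0,0,0.1,0,0,0,0,0,0,0,0,0],
)

```text
time_s: 6.3
position: [464.3, -328.3, 88.1]
tcp_rot: [3.141, -0.0, -3.0]
ft_force: [-0.1, -0.7, -0.0]
gripper_width: 0.0
```

>>> carry_out(
  commands=[0,0,0.1,0,0,0,0,0,0.1,0,0,0,0,0,0,0,0,0],
)

```text
time_s: 6.6
position: [464.3, -328.3, 86.1]
tcp_rot: [3.141, -0.0, -3.0]
ft_force: [-0.9, 0.9, 0.6]
gripper_width: -0.001
```

>>> carry_out(
  commands=[0,0,0.1,0,0,0,0,0,0.1,0,0,0,0,0,0,0,0,0],
)

```text
time_s: 6.9
position: [464.3, -328.3, 84.1]
tcp_rot: [3.141, -0.0, -3.0]
ft_force: [-1.0, -0.6, -0.5]
gripper_width: -0.003
```

>>> carry_out(
  commands=[0,0,0.1,0,0,0,0,0,0.1,0,0,0,0,0,0,0,0,0],
)

```text
time_s: 7.2
position: [464.3, -328.3, 82.1]
tcp_rot: [3.141, -0.0, -3.0]
ft_force: [-0.2, 0.8, -0.6]
gripper_width: 0.002
```

>>> carry_out(
  commands=[0,0,0.1,0,0,0,0,0,0.1,0,0,0,0,0,0,0,0,0],
)

```text
time_s: 7.5
position: [464.3, -328.3, 80.1]
tcp_rot: [3.141, -0.0, -3.0]
ft_force: [-0.2, 1.3, -0.5]
gripper_width: 0.0
```

>>> carry_out(
  commands=[0,0,0.1,0,0,0,0,0,0.1,0,0,0,0,0,0,0,0,0],
)

```text
time_s: 7.8
position: [464.6, -328.4, 78.7]
tcp_rot: [-3.141, 0.0, -3.0]
ft_force: [-0.5, 0.5, 3.3]
gripper_width: -0.002
```

Run:
```python
from h import *
go(clamp(-52,-98,100),-3.0007)
p,d=viewer.snapshot("side"); cv2.imwrite("pics/s2.png",cv2.cvtColor(p,cv2.COLOR_RGB2BGR))
crop("pics/s2.png",280,110,350,190,8,"pics/s2c.png")
```

```text
t 7.8 pos [ 464.616 -328.362   78.718] rot [-3.141  0.    -3.   ] F [-0.488  0.495  3.335] w -0.002429513220193465
tool shift cm [-0.038  0.007 -2.128]
turn [-0.     0.     0.001]
```

View pics/s2c.png

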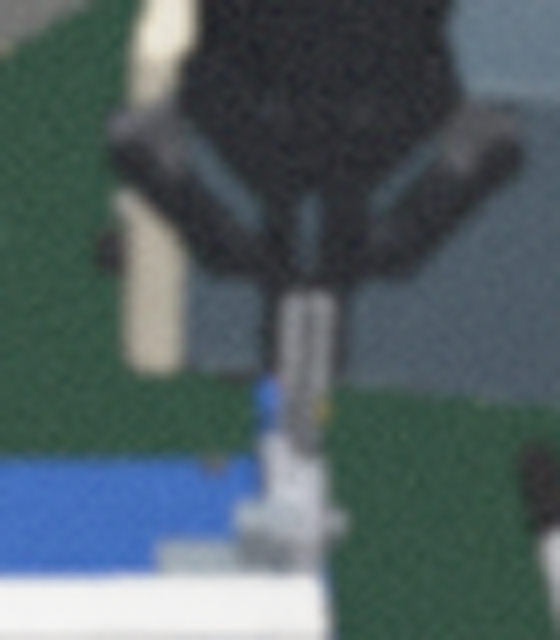

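>>> carry_out(
  commands=[0,0,0.1,0,0,0,0,0,0.1,0,0,0,0,0,0,0,0,0],
)

```text
time_s: 8.15
position: [464.6, -328.0, 76.9]
tcp_rot: [3.141, 0.001, -3.0]
ft_force: [-1.1, 4.6, 7.8]
gripper_width: -0.001
```

>>> carry_out(
  commands=[0,0,0.1,0,0,0,0,0,0,0,0,0],
)

```text
time_s: 8.35
position: [464.6, -327.8, 76.0]
tcp_rot: [3.141, 0.001, -3.0]
ft_force: [-1.5, 5.1, 8.8]
gripper_width: 0.002
```

>>> carry_out(
  commands=[0,0.1,0,0,0,0,0,0,0,0,0,0],
)

```text
time_s: 8.55
position: [464.5, -327.6, 76.1]
tcp_rot: [-3.141, 0.001, -3.0]
ft_force: [-1.6, 0.9, 6.7]
gripper_width: 0.004
```

>>> carry_out(
  commands=[0,0.05,0.1,0,0,0,0,0,0,0,0,0],
)

```text
time_s: 8.75
position: [464.6, -327.3, 75.3]
tcp_rot: [-3.14, 0.001, -3.0]
ft_force: [-1.7, 0.3, 6.9]
gripper_width: -0.0
```

>>> carry_out(
  commands=[0,0.05,0.1,0,0,0,0,0,0,0,0,0],
)

```text
time_s: 8.95
position: [464.5, -326.9, 74.5]
tcp_rot: [-3.14, 0.001, -3.0]
ft_force: [-1.8, 1.4, 7.7]
gripper_width: -0.001
```

>>> carry_out(
  commands=[0,0.05,0.1,0,0,0,0,0,0,0,0,0],
)

```text
time_s: 9.15
position: [464.4, -326.4, 73.4]
tcp_rot: [-3.14, 0.001, -3.0]
ft_force: [-1.5, 0.2, 7.7]
gripper_width: -0.003
```

>>> carry_out(
  commands=[0,0.05,0.1,0,0,0,0,0,0,0,0,0],
)

```text
time_s: 9.35
position: [464.5, -326.1, 72.8]
tcp_rot: [-3.139, 0.001, -3.0]
ft_force: [-2.4, 1.2, 10.2]
gripper_width: 0.001
```

>>> carry_out(
  commands=[0,0.04,0.08,0,0,0,0,0,0,0,0,0],
)

```text
time_s: 9.55
position: [464.4, -325.9, 72.2]
tcp_rot: [-3.139, 0.001, -3.0]
ft_force: [-2.5, 0.2, 11.0]
gripper_width: -0.002
```

>>> carry_out(
  commands=[0,0,0,0,0,0,0,0,0,0,0,0,0,0,0,0,0,0],
)

```text
time_s: 9.85
position: [464.4, -325.9, 72.3]
tcp_rot: [-3.139, 0.001, -3.0]
ft_force: [-2.5, -0.4, 11.0]
gripper_width: 0.003
```

Run:
```python
from h import *
go(None)
p,d=viewer.snapshot("side"); cv2.imwrite("pics/s3.png",cv2.cvtColor(p,cv2.COLOR_RGB2BGR))
crop("pics/s3.png",260,110,340,220,5,"pics/s3c.png")
crop("pics/s2.png",260,110,340,220,5,"pics/s2d.png")
a=np.hstack([cv2.imread("pics/s2d.png"),cv2.imread("pics/s3c.png")]);cv2.imwrite("pics/s3d.png",a)
```

```text
t 9.85 pos [ 464.423 -325.895   72.26 ] rot [-3.139  0.001 -3.   ] F [-2.51  -0.435 10.982] w 0.0026626485369731796
```

View pics/s3d.png

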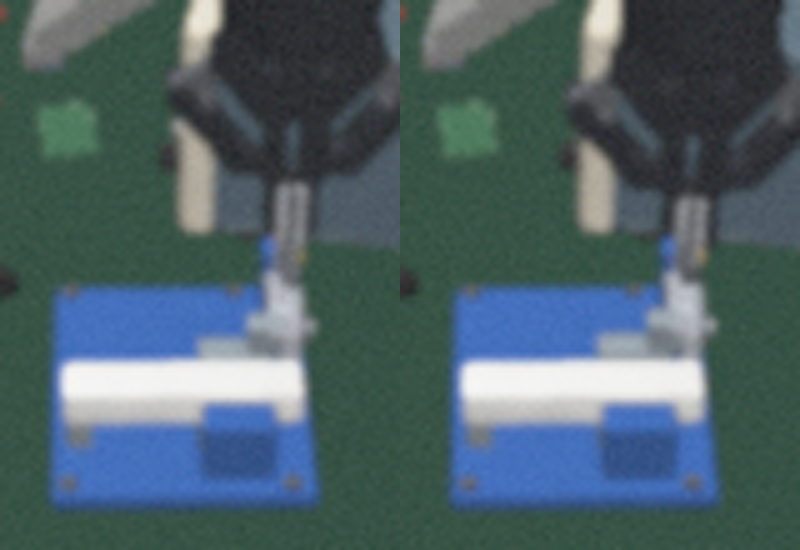

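>>> carry_out(
  commands=[0,0.02,0.04,0,0,0,0,0,0,0,0,0,0,0,0,0,0,0,0,0,0,0,0,0,0,0,0,0,0,0,0,0,0,0,0,0,0,0,0,0,0,0,0,0,0,0,0,0],
)

```text
time_s: 10.7
position: [464.4, -325.7, 71.9]
tcp_rot: [-3.139, 0.001, -3.0]
ft_force: [-3.4, 0.9, 11.5]
gripper_width: -0.006
```

Run:
```python
from h import *
go(None)
p,d=viewer.snapshot("side"); cv2.imwrite("pics/s4.png",cv2.cvtColor(p,cv2.COLOR_RGB2BGR))
p,d=viewer.snapshot("top"); cv2.imwrite("pics/t4.png",cv2.cvtColor(p,cv2.COLOR_RGB2BGR))
crop("pics/s4.png",260,150,340,220,5,"pics/a.png")
crop("pics/t4.png",290,170,370,240,5,"pics/b.png")
cv2.imwrite("pics/s4d.png",np.hstack([cv2.imread("pics/a.png"),cv2.imread("pics/b.png")]))
```

```text
t 10.7 pos [ 464.393 -325.747   71.949] rot [-3.139  0.001 -3.   ] F [-3.353  0.935 11.489] w -0.005778367651542226
```

View pics/s4d.png

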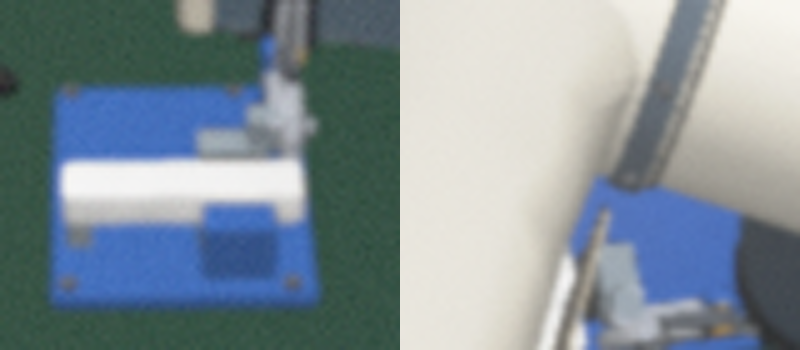

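>>> carry_out(
  commands=[0,0,0,0,0,0,0,0,0,0,0,0,0,0,0,0,0,0,0,0,0,0,0,0,0,0,0,0,0,0,0,0,0,0,0,0,0,0,0,0,0,0,0,0,0,0,0,0],
)

```text
time_s: 11.6
position: [464.4, -325.8, 72.0]
tcp_rot: [-3.139, 0.001, -3.0]
ft_force: [-2.6, 1.0, 11.3]
gripper_width: 0.001
```

>>> carry_out(
  commands=[0,0,0,0,0,0,0,0,0,0,0,0,0,0,0,0,0,0,0,0,0,0,0,0,0,0,0,0,0,0,0,0,0,0,0,0,0,0,0,0,0,0,0,0,0,0,0,0],
)

```text
time_s: 12.4
position: [464.4, -325.8, 71.9]
tcp_rot: [-3.139, 0.001, -3.0]
ft_force: [-2.2, 0.7, 11.8]
gripper_width: -0.001
```

>>> carry_out(
  commands=[0,0,0,0,0,0,0,0,0,0,0,0,0,0,0,0,0,0,0,0,0,0,0,0,0,0,0,0,0,0,0,0,0,0,0,0,0,0,0,0,0,0,0,0,0,0,0,0],
)

```text
time_s: 13.2
position: [464.4, -325.8, 71.9]
tcp_rot: [-3.139, 0.001, -3.0]
ft_force: [-3.5, 0.1, 12.3]
gripper_width: 0.001
```

>>> carry_out(
  commands=[0,0,0,0,0,0,0,0,0,0,0,0,0,0,0,0,0,0,0,0,0,0,0,0,0,0,0,0,0,0,0,0,0,0,0,0,0,0,0,0,0,0,0,0,0,0,0,0],
)

```text
time_s: 14.0
position: [464.4, -325.8, 71.9]
tcp_rot: [-3.139, 0.001, -3.0]
ft_force: [-3.5, 0.2, 11.6]
gripper_width: -0.003
```

>>> carry_out(
  commands=[0,0,0,0,0,0,0,0,0,0,0,0,0,0,0,0,0,0,0,0,0,0,0,0,0,0,0,0,0,0,0,0,0,0,0,0,0,0,0,0,0,0,0,0,0,0,0,0],
)

```text
time_s: 14.8
position: [464.4, -325.8, 72.0]
tcp_rot: [-3.139, 0.001, -3.0]
ft_force: [-3.2, -0.2, 11.1]
gripper_width: 0.0
```

Run:
```python
from h import *
go(None)
p,d=viewer.snapshot("side"); cv2.imwrite("pics/s5.png",cv2.cvtColor(p,cv2.COLOR_RGB2BGR))
p,d=viewer.snapshot("top"); cv2.imwrite("pics/t5.png",cv2.cvtColor(p,cv2.COLOR_RGB2BGR))
crop("pics/s5.png",260,150,340,220,5,"pics/a.png")
crop("pics/t5.png",290,170,370,240,5,"pics/b.png")
cv2.imwrite("pics/s5d.png",np.hstack([cv2.imread("pics/a.png"),cv2.imread("pics/b.png")]))
```

```text
t 14.8 pos [ 464.439 -325.76    71.957] rot [-3.139  0.001 -3.   ] F [-3.245 -0.183 11.109] w 0.00013354605891990724
```

View pics/s5d.png

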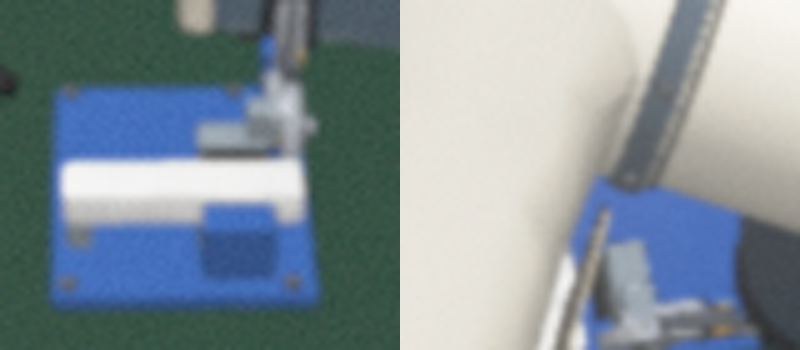

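>>> carry_out(
  commands=[0,0,0,0,0,0,0,0,0,0,0,0,0,0,0,0,0,0,0,0,0,0,0,0,0,0,0,0,0,0,0,0,0,0,0,0,0,0,0,0,0,0,0,0,0,0,0,0],
)

```text
time_s: 15.7
position: [464.4, -325.7, 71.9]
tcp_rot: [-3.139, 0.001, -3.0]
ft_force: [-2.6, 0.7, 11.0]
gripper_width: 0.004
```

>>> carry_out(
  commands=[0,0,0,0,0,0,0,0,0,0,0,0,0,0,0,0,0,0,0,0,0,0,0,0,0,0,0,0,0,0,0,0,0,0,0,0,0,0,0,0,0,0,0,0,0,0,0,0],
)

```text
time_s: 16.5
position: [464.4, -325.7, 71.9]
tcp_rot: [-3.139, 0.001, -3.0]
ft_force: [-3.0, 0.9, 11.6]
gripper_width: 0.002
```

Run:
```python
from h import *
p,d=viewer.snapshot("top"); cv2.imwrite("pics/t6.png",cv2.cvtColor(p,cv2.COLOR_RGB2BGR))
# jaw: grey pixels edge profile, rows averaged
for n in ("top0","t4","t5","t6"):
    g=cv2.imread(f"pics/{n}.png")
    print(n,g[221:229,322:345,2].mean(0).astype(int))
```

```text
top0 [251 246 212 137 118 148 166 171 173 171 168 159 136 104  82  77  77  77
  77  76  76  76  76]
t4 [221 223 183 129 125 145 145 136 145 154 154 155 158 158 151 129 101  84
  79  79  79  78  79]
t5 [221 222 184 131 126 143 136 107  94 109 136 150 154 158 161 160 152 133
 103  84  79  78  78]
t6 [221 222 184 132 128 145 136 108  94 110 135 151 154 159 161 159 152 132
 105  84  78  78  78]
```

>>> carry_out(
  commands=[0,0,-0.2,0,0,0,0,0,-0.5,0,0,0,0,0,-3,0,0,0,0,0,-4,0,0,0,0,0,-4,0,0,0,0,0,-4,0,0,0,0,4,0,0,0,0,0,4,0,0,0,0],
)

```text
time_s: 17.35
position: [453.0, -245.0, 227.6]
tcp_rot: [3.142, 0.002, -3.003]
ft_force: [0.0, 1.2, -0.5]
gripper_width: 0.001
```

Run:
```python
from h import *
go(clamp(14,0,160),1.7117)
print(status.state()["joints"])
```

```text
t 17.35 pos [ 452.976 -245.039  227.641] rot [ 3.142  0.002 -3.003] F [ 0.019  1.181 -0.491] w 0.001311081077393006
tool shift cm [-6.603  1.408  6.778]
turn [0.002 0.002 1.569]
[-0.192  0.196 -0.042 -0.001 -1.332  0.331]
```

>>> carry_out(
  commands=[-3.3,0.7,0,0,0,0,-3.3,0.7,0,0,0,0,0,0,0,0,0,0.145,0,0,0,0,0,0.145,0,0,0,0,0,0.145,0,0,0,0,0,0.145,0,0,0,0,0,0.145,0,0,0,0,0,0.145],
  hand=0.35,
)

```text
time_s: 18.15
position: [515.9, -222.1, 226.4]
tcp_rot: [-3.142, -0.001, 2.407]
ft_force: [-0.2, 0.3, 0.3]
gripper_width: 0.65
```

>>> carry_out(
  commands=[0,0,0,0,0,0.145,0,0,0,0,0,0.145,0,0,0,0,0,0.145,0,0,0,0,0,0.145,0,0,0,0,0,0.119,0,0,0,0,0,0,0,0,0,0,0,0],
)

```text
time_s: 18.85
position: [515.9, -222.3, 226.7]
tcp_rot: [-3.141, -0.0, 1.717]
ft_force: [-0.4, 0.7, -0.0]
gripper_width: 0.652
```

Run:
```python
from h import *
p,d=viewer.snapshot("side"); cv2.imwrite("pics/s7.png",cv2.cvtColor(p,cv2.COLOR_RGB2BGR))
crop("pics/s7.png",230,70,390,220,4,"pics/s7c.png")
go(clamp(14,0,90),1.7117)
```

```text
t 18.9 pos [ 515.959 -222.333  226.79 ] rot [-3.141 -0.     1.717] F [-0.522  0.136  0.163] w 0.6498088229148541
tool shift cm [ 0.026  0.072 13.679]
turn [-0.    -0.     0.005]
```

View pics/s7c.png

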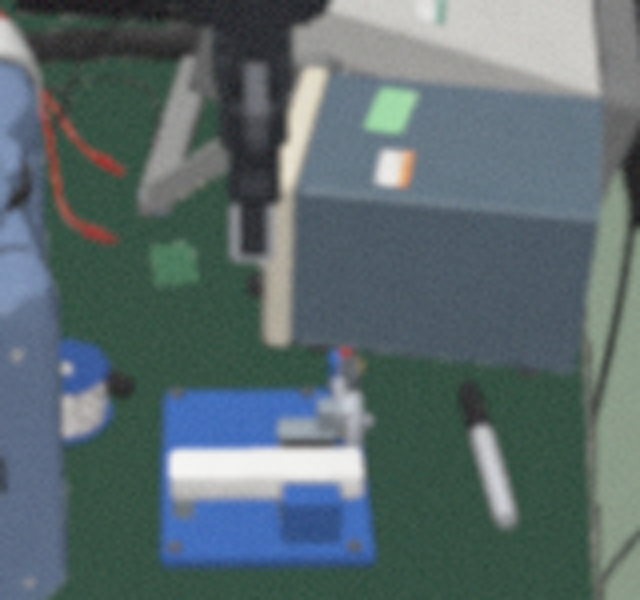

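>>> carry_out(
  commands=[0.03,0.07,4,0,0,0.005,0,0,4,0,0,0,0,0,4,0,0,0,0,0,2,0,0,0,0,0,1.5,0,0,0,0,0,1.5,0,0,0,0,0,1.2,0,0,0,0,0,0,0,0,0],
)

```text
time_s: 19.7
position: [515.6, -221.7, 43.4]
tcp_rot: [-3.138, -0.001, 1.71]
ft_force: [-0.1, -0.2, 0.2]
gripper_width: 0.652
```

Run:
```python
from h import *
p,d=viewer.snapshot("side"); cv2.imwrite("pics/s8.png",cv2.cvtColor(p,cv2.COLOR_RGB2BGR))
crop("pics/s8.png",230,90,390,220,5,"pics/s8c.png")
go(clamp(14,0,44),1.7117)
```

```text
t 19.75 pos [ 516.334 -221.979   44.568] rot [-3.14 -0.    1.71] F [ 0.938 -0.318  0.212] w 0.64773716461142
tool shift cm [0.001 0.023 0.057]
turn [-0.001 -0.    -0.002]
```

View pics/s8c.png

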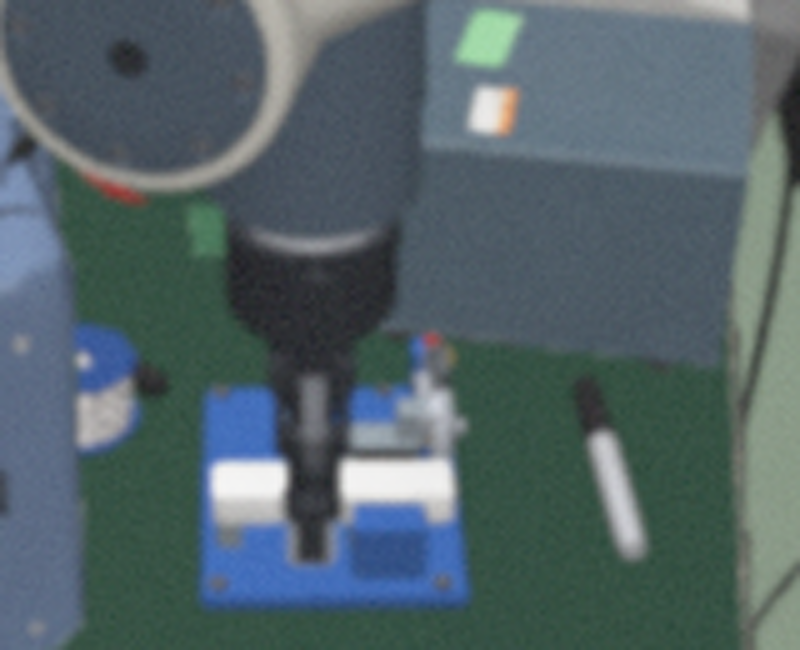

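>>> carry_out(
  commands=[0,0,0,0,0,0,0,0,0,0,0,0,0,0,0,0,0,0,0,0,0,0,0,0,0,0,0,0,0,0,0,0,0,0,0,0,0,0,0,0,0,0],
  hand=1,
  force=50,
)

```text
time_s: 20.45
position: [517.8, -222.7, 46.3]
tcp_rot: [3.139, 0.002, 1.709]
ft_force: [1.9, -3.5, 5.8]
gripper_width: 0.296
```

>>> carry_out(
  commands=[0,0,-0.3,0,0,0,0,0,-0.5,0,0,0,0,0,-1,0,0,0,0,0,-2,0,0,0,0,0,-2,0,0,0,0,0,0,0,0,0],
)

```text
time_s: 21.05
position: [517.7, -221.9, 105.2]
tcp_rot: [3.138, 0.001, 1.709]
ft_force: [0.5, -0.8, -0.5]
gripper_width: 0.299
```

Run:
```python
from h import *
go(np.array([501,-9.7,150]),np.pi/2-np.radians(1.48))
p,d=viewer.snapshot("side"); cv2.imwrite("pics/s9.png",cv2.cvtColor(p,cv2.COLOR_RGB2BGR))
crop("pics/s9.png",230,90,390,220,5,"pics/s9c.png")
```

```text
t 21.05 pos [ 517.698 -221.899  105.223] rot [3.138 0.001 1.709] F [ 0.486 -0.824 -0.474] w 0.29927934986012583
tool shift cm [21.245  1.282 -4.487]
turn [0.003 0.    0.164]
```

View pics/s9c.png

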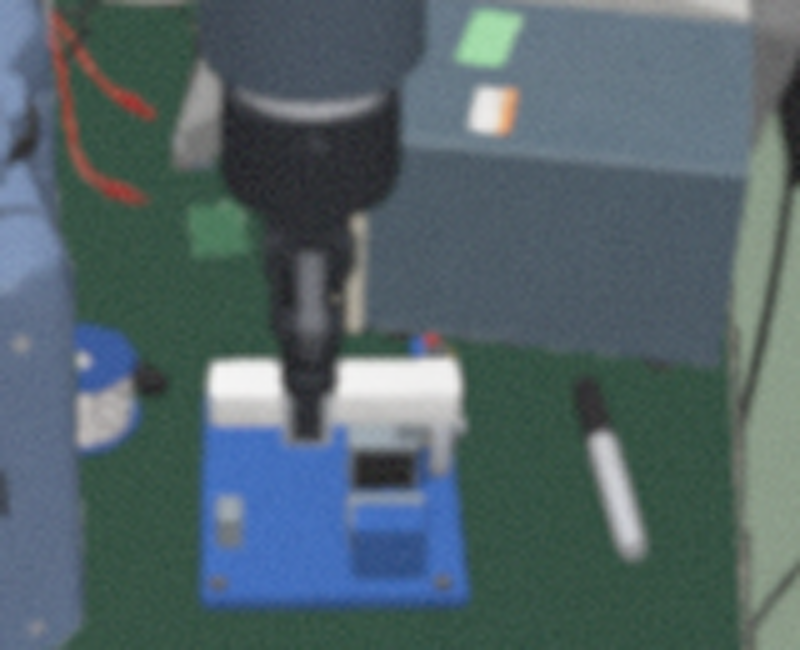

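>>> carry_out(
  commands=[0,0,-2.5,0,0,0,0,0,-2,0,0,0.084,0,0,0,0,0,0.08,3,0,0,0,0,0,4,0,0,0,0,0,4,0,0,0,0,0,4,0,0,0,0,0,3,0,0,0,0,0],
)

```text
time_s: 21.9
position: [520.0, -39.7, 146.5]
tcp_rot: [-3.138, -0.001, 1.545]
ft_force: [1.3, -0.4, -0.3]
gripper_width: 0.29
```

Run:
```python
from h import *
go(np.array([516.5,-10,60]),np.pi/2-np.radians(1.48))
p,d=viewer.snapshot("top"); cv2.imwrite("pics/t10.png",cv2.cvtColor(p,cv2.COLOR_RGB2BGR))
```

```text
t 21.9 pos [520.012 -39.74  146.496] rot [-3.138 -0.001  1.545] F [ 1.314 -0.435 -0.269] w 0.28958134503159083
tool shift cm [ 2.958 -0.399  8.653]
turn [-0.003 -0.001  0.   ]
```

>>> carry_out(
  commands=[3,-0.4,0,0,0,0,0,0,3,0,0,0,0,0,3,0,0,0,0,0,2.6,0,0,0,0,0,0,0,0,0,0,0,0,0,0,0],
)

```text
time_s: 22.55
position: [517.6, -12.1, 61.7]
tcp_rot: [-3.139, 0.001, 1.545]
ft_force: [1.2, -0.6, -0.6]
gripper_width: 0.287
```

Run:
```python
from h import *
go(np.array([516.5,-10,30]),np.pi/2-np.radians(1.48))
p,d=viewer.snapshot("top"); cv2.imwrite("pics/t11.png",cv2.cvtColor(p,cv2.COLOR_RGB2BGR))
p,d=viewer.snapshot("side"); cv2.imwrite("pics/s11.png",cv2.cvtColor(p,cv2.COLOR_RGB2BGR))
crop("pics/t11.png",180,160,270,270,5,"pics/a.png")
```

```text
t 22.55 pos [517.633 -12.148  61.718] rot [-3.139  0.001  1.545] F [ 1.225 -0.609 -0.619] w 0.2872430286601864
tool shift cm [ 0.214 -0.112  3.172]
turn [-0.002  0.001 -0.   ]
```

View pics/a.png

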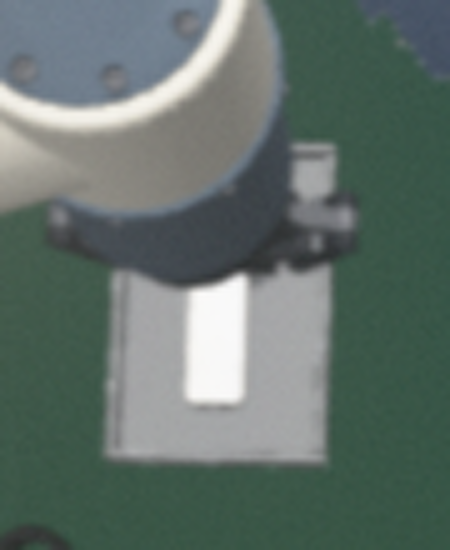

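View pics/s11.png

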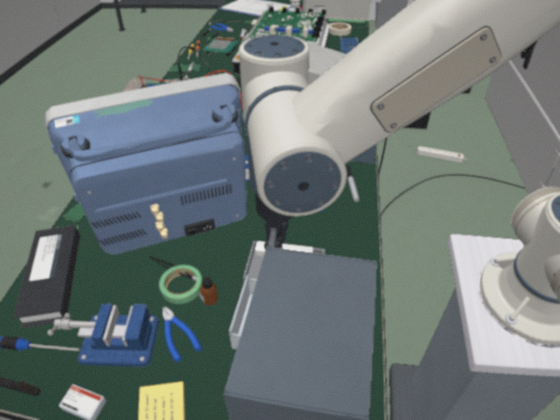

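Run:
```python
from h import *
p,d=viewer.snapshot("top"); cv2.imwrite("pics/t12.png",cv2.cvtColor(p,cv2.COLOR_RGB2BGR))
V,U=np.mgrid[100:400:6,20:260:6];V=V.ravel();U=U.ravel()
print(status.state()["joints"])
```

```text
[ 0.279  0.339 -0.3    0.    -0.93  -1.876]
```

View pics/t12.png

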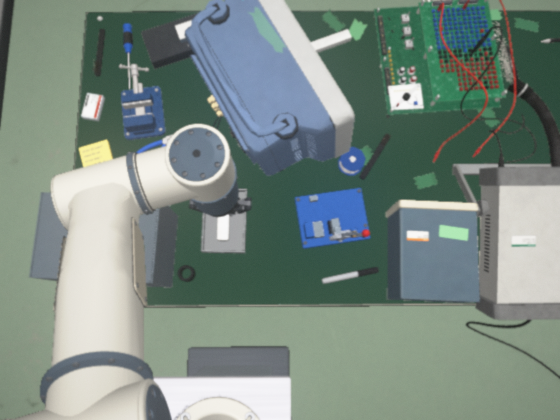

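Run:
```python
from h import *
p,d=viewer.snapshot("top")
for u,v in [(95,185),(70,195),(150,180),(100,240),(100,300),(195,155),(120,180),(50,250),(150,250)]: print((u,v),dep("top",u,v,d[v,u]))
# side view: bottom edge of wrist
```

```text
(95, 185) [[474.304 136.021 446.621]]
(70, 195) [[460.006 171.921 445.053]]
(150, 180) [[482.362  57.526 442.815]]
(100, 240) [[381.237  92.859 533.945]]
(100, 300) [[306.903  68.877 590.32 ]]
(195, 155) [[513.925 -10.215 461.551]]
(120, 180) [[481.602 100.168 446.529]]
(50, 250) [[412.08  311.783 188.231]]
(150, 250) [[411.22  116.866 187.505]]
```

>>> carry_out(
  commands=[0.2,-0.1,1.5,0,0,0,0,0,1,0,0,0,0,0,0.3,0,0,0,0,0,0,0,0,0,0,0,0,0,0,0],
)

```text
time_s: 23.25
position: [517.6, -10.0, 34.5]
tcp_rot: [3.141, 0.0, 1.545]
ft_force: [-0.4, -0.9, 0.1]
gripper_width: 0.297
```

>>> carry_out(
  commands=[0,0,0.15,0,0,0,0,0,0.15,0,0,0,0,0,0,0,0,0],
)

```text
time_s: 23.55
position: [517.2, -10.0, 31.0]
tcp_rot: [-3.141, -0.0, 1.545]
ft_force: [0.0, 0.2, -1.0]
gripper_width: 0.291
```

>>> carry_out(
  commands=[0,0,0.1,0,0,0,0,0,0.1,0,0,0,0,0,0,0,0,0],
)

```text
time_s: 23.85
position: [517.3, -10.0, 29.1]
tcp_rot: [3.141, 0.0, 1.545]
ft_force: [0.3, -0.1, 0.3]
gripper_width: 0.295
```

>>> carry_out(
  commands=[0,0,0.1,0,0,0,0,0,0,0,0,0],
)

```text
time_s: 24.05
position: [517.3, -10.0, 29.0]
tcp_rot: [3.141, 0.0, 1.545]
ft_force: [-3.4, 0.9, 7.5]
gripper_width: 0.294
```

>>> carry_out(
  commands=[0,0,-0.1,0,0,0,0,0,0,0,0,0,0,0,0,0,0,0],
)

```text
time_s: 24.35
position: [517.3, -9.9, 29.1]
tcp_rot: [3.141, -0.0, 1.545]
ft_force: [-0.5, -0.2, 1.5]
gripper_width: 0.293
```

>>> carry_out(
  commands=[0,0,0,0,0,0,0,0,0,0,0,0,0,0,0,0,0,0,0,0,0,0,0,0,0,0,0,0,0,0],
  hand=0.58,
)

```text
time_s: 24.85
position: [517.2, -10.0, 29.1]
tcp_rot: [-3.142, 0.0, 1.545]
ft_force: [-0.0, -0.4, 0.8]
gripper_width: 0.419
```

>>> carry_out(
  commands=[0,0,-0.5,0,0,0,0,0,-1,0,0,0,0,0,-3,0,0,0,0,0,-4,0,0,0,0,0,-4,0,0,0,0,0,-4,0,0,0,0,0,-4,0,0,0,0,0,0,0,0,0],
)

```text
time_s: 25.65
position: [520.0, -10.1, 241.5]
tcp_rot: [3.129, -0.001, 1.545]
ft_force: [0.4, 0.3, -0.3]
gripper_width: 0.418
```

>>> carry_out(
  commands=[0,-4,0,0,0,0,0,-4,0,0,0,0,0,-4,0,0,0,0,0,-4,0,0,0,0,0,0,0,0,0,0],
)

```text
time_s: 26.15
position: [353.6, -6.3, 234.8]
tcp_rot: [3.14, -0.002, 1.546]
ft_force: [0.6, 0.6, 0.6]
gripper_width: 0.421
```

Run:
```python
from h import *
go(None)
for n in("side","top"):
    p,d=viewer.snapshot(n); cv2.imwrite(f"pics/{n}13.png",cv2.cvtColor(p,cv2.COLOR_RGB2BGR))
hsv=cv2.cvtColor(p,cv2.COLOR_RGB2HSV)
m=np.zeros(d.shape,bool);m[185:256,200:248]=1
m&=(hsv[...,1]<45)&(hsv[...,2]>190);v,u=np.nonzero(m)
print(cv2.minAreaRect(plane("top",u,v,22)[:,:2].astype(np.float32)),np.percentile(dep("top",u,v,d[v,u])[:,2],[5,50,95]))
```

```text
t 26.15 pos [353.555  -6.336 234.823] rot [ 3.14  -0.002  1.546] F [0.582 0.643 0.557] w 0.421020399301176
((488.568115234375, 11.431562423706055), (137.83026123046875, 66.9072036743164), 0.6325035691261292) [ 16.671  21.952 631.836]
```

View pics/top13.png

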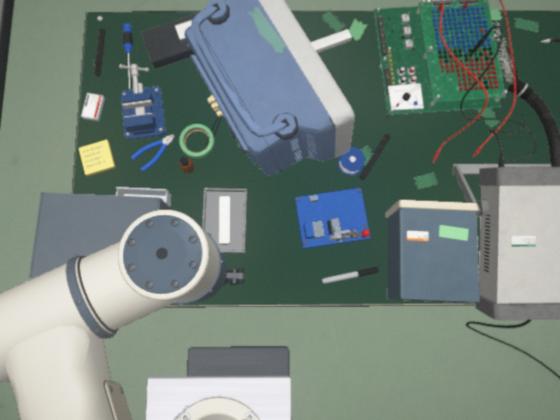

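View pics/side13.png

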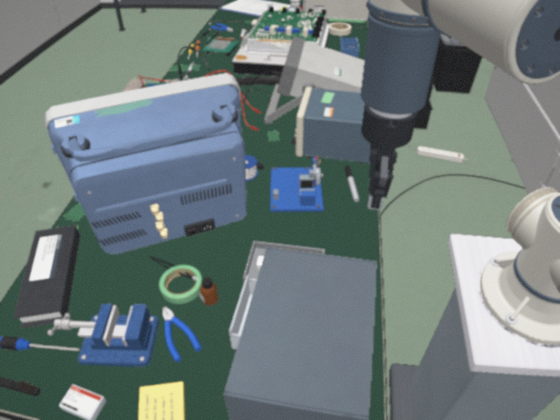

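Run:
```python
from h import *
p,d=viewer.snapshot("top")
hsv=cv2.cvtColor(p,cv2.COLOR_RGB2HSV)
m=np.zeros(d.shape,bool);m[190:250,212:238]=1
m&=(hsv[...,1]<45)&(hsv[...,2]>200);n,l,s,cc=cv2.connectedComponentsWithStats(m.astype(np.uint8));i=1+np.argmax(s[1:,4])
v,u=np.nonzero(l==i);P=dep("top",u,v,d[v,u])
print(cv2.minAreaRect(plane("top",u,v,22)[:,:2].astype(np.float32)))
A=np.c_[P[:,:2]-P[:,:2].mean(0),np.ones(len(P))];print(np.linalg.lstsq(A,P[:,2],rcond=None)[0])
```

```text
((503.3766174316406, -10.183401107788086), (108.69441223144531, 23.35771942138672), 0.6391191482543945)
[-0.265 -2.92  22.96 ]
```

Run:
```python
from h import *
p,d=viewer.snapshot("top")
hsv=cv2.cvtColor(p,cv2.COLOR_RGB2HSV)
m=np.zeros(d.shape,bool);m[190:250,212:238]=1
m&=(hsv[...,1]<45)&(hsv[...,2]>200);n,l,s,cc=cv2.connectedComponentsWithStats(m.astype(np.uint8));i=1+np.argmax(s[1:,4])
v,u=np.nonzero(l==i);P=dep("top",u,v,d[v,u]);print(np.percentile(P[:,2],[2,10,50,90,98]))
P=P[abs(P[:,2]-22)<12]
A=np.c_[P[:,:2]-P[:,:2].mean(0),np.ones(len(P))];print(len(P),len(u),np.linalg.lstsq(A,P[:,2],rcond=None)[0])
crop("pics/top13.png",190,180,260,260,6,"pics/e.png")
```

```text
[ 2.844 17.719 21.253 24.152 25.832]
485 514 [ 0.002 -0.022 21.425]
```

View pics/e.png

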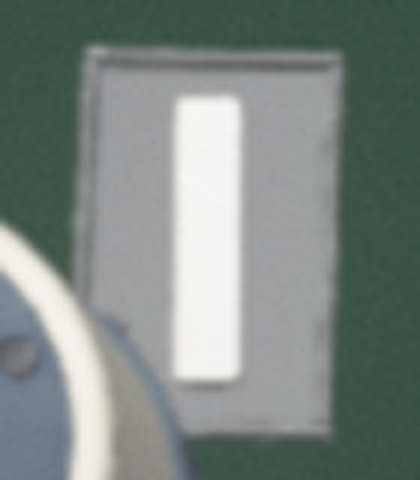

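The bar lies flat inside the tray, centred at crop pixel (207, 238), with its top at z ≈ 21.5 mm against an expected 22 mm. The arm is clear of it.

```bash
python3 -c "
from station import ctrl; print(ctrl.job_done())"
```

```text
the job is handed in; nothing more can be done
None
```

The bar is out of the clamp and lying flat, right way up, in the grey tray. I handed the job in at about 26 s of the 67 s allowed.

- **Pawl:** I felt for the knob with the closed fingertips and touched it at about z = 54 mm. I pressed about 6.5 mm and held it there at 11–12 N. The highest reading was about 12.3 N downward, or about 12.8 N with the sideways part included, so it stayed under 15 N.
- **Jaw:** I held the knob for about 7 s. In the top view the jaw's edge moved about 12 mm, and two pictures 1.7 s apart showed it at rest before I let go.
- **Bar:** I gripped it 14 mm toward +x of the seat centre. It came out freely, at about the right width (25 mm).
- **Placing:** The fingertips reach below the bar, so they touched the tray floor first, at about 7.5 N. The bar therefore dropped the last 6–7 mm when I opened the gripper.

**Last checks:** The bar's top is at about z = 21.5 mm (22 expected) with a tilt of about 0.02. Its centre is within 3 mm of the tray's centre, and the arm was clear of it. My first plane fit of the bar's top gave a nonsensical tilt, because the mask had picked up edge depth pixels. With 29 of its 514 points left out, the fit came out flat. I did not touch the flux bottle, reel or loupe, and in the last pictures the bottle and reel look unmoved; I did not check the loupe separately.

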